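Seat the drilling template and hold the spring clamp down level

ROBOT

A 6-joint arm with a two-finger parallel gripper is mounted at the origin on the work surface. World frame = base frame: x ahead of the robot, y to its left, z up, the work surface at z = 0. Lengths are in m, angles in rad, forces in N, time in s.
With the tool pointing down it reaches from about 0.35 to 0.725 m from the base axis. Payload 4.3 kg.
Tool frame: the origin (TCP) lies on the mounting face of the last link; the fingertips stand 173 mm ahead of it and the grasp point (between the pads) lies 155 mm ahead of it; z points along the fingers, y is the line along which they close (so a half turn about z gives the same grasp; the last joint's range is limited). The gripper opens to 85 mm and grips with 20 to 120 N. Pads are 22 mm wide; open, the fingers measure 114 mm over their backs; the gripper's body (76 mm by 85 mm) begins 54 mm behind the grasp point. The pads swing forward as they close: fully open they stand 13 mm farther back than shut.
Start: joints at [1.044, 0.377, 0.081, 1.274, 0, 1.46], TCP at [0.233, 0.526, 0.405] pointing down, gripper open.
Joint ranges: [-2.72, 2.72], [-0.84, 1.66], [-1.02, 1.22], [-1.77, 2.12], [-1.37, 1.28], [-3.14, 3.14]. Speed limits (rad/s): [2.57, 2.57, 3.14, 3.14, 3.14, 3.14].

INTERFACE

Orientations are given as a rotation vector (axis times angle).
In Python, from plant import status, read_camera, workorder gives the robot as it stands.
- The arm moves only by the tool play_rows, never from a script. Its argument "motion" is a list of rows, each a list of 5 numbers: the opening, from -1 (shut) to 1 (fully open), then the shift along the world's x, y, z as a fraction of full scale, then the turn about the world's z as a fraction of full scale. In form: [[claw, tx, ty, tz, turn], ...]. A call has exactly 5 rows; each row shifts and turns the commanded pose from where the row before left it; what a row does not reach is not made up. Full scale, the value 1, is 0.04 m for a shift and 0.1 rad for a turn. A row lasts 1/12 s, in which the tool goes at most 41.7 mm and 7.16 degrees, less where a joint would pass 70% of its speed; a pose out of reach is approached as far as the arm can. A call with a number of a shift or a turn outside -1 to 1 is refused whole. A call with a gripper value outside its range is refused whole. The fingers move at their own pace and stop on an object; the grip force is fixed at half the most. Time passes only in rows, so rows that do not move let the fingers close, or fill a call up. It gives the time, the measured TCP pose, the force, the opening and the grip force at its end, in the units of the state.
- status.read_state(): the state, without advancing time (a new reading comes with each control period).
- read_camera(name): name is "scene" or "top" or "wrist"; returns a dict with "img" (420x560x3 uint8, red, green, blue), "camera_matrix" (3x3 intrinsics, pixels), "R" (3x3) and "t" (3): a world point X has camera coordinates R X + t. Camera axes: x right, y down, z forward; pixel columns grow to the right and rows downward; lengths in m; the calibration is good to about 2 mm. A picture is of the moment at which its call begins. There is no depth.
- workorder.sign_off(): hands the job in; it is judged then, once.
The state is a dict: "time": time; "qpos": joint angles; "joint_velocities": joint speeds; "effort": joint torques, N m; "ee_pos": TCP position; "tool_rot": TCP orientation; "force": force on the tool from outside, world axes, zero at the start; "wrist_torque": the same for the moment, N m; "gripper_width": opening from 0.0 (shut) to 1.0 (fully open); "gripper_force": force on a finger pad.
Only numpy, scipy, OpenCV 4.12 (cv2) and the standard library are available. Lean on these libraries where they do the work, as an engineer would, in place of code of your own. Each camera call takes 0.05 s, during which the arm holds its last target. There are 200 camera calls.

TASK

Lower the plywood template over the two locating pins of the bench fixture until it lies flush on the base, and let go of it. Then press the spring-return hold-down lever down by its wooden side grip until its arm is level, not rammed on to its stop, so that the sprung rubber foot clamps the template, and finish while still holding the lever there, and no longer touching the template. Leave the jar, the offcut and the tape measure where they are.

Things in the scene. Friction and masses are not known exactly. Their poses are not given: they have to be found in the camera images.
- template_block (a point): Centre of the hardwood grip block (28 wide in x, 80 long in y, 46 mm high) amid the loose template, a flat pale plywood plate 150 (x) x 140 (y) x 12 mm, 0.3 kg, with 14.5 mm through holes at (-50,-45) and (+50,+45) mm from its centre (a half turn fits too). This point is 35 mm above the plate's underside, 23 above its top face. z up.
- bed (a point): Point on the top face (18 mm above the bench) of the fixed plywood fixture base, midway between its two pins; the template's centre goes above it. Fixture axes: x away from the robot at yaw 0, z up. Steel pins 12 mm thick, top 8 mm tapered to 6, stand 24 mm high at (-50,-45) and (+50,+45) mm. Base: x -190 to +85, y -80 to +120 mm. Seated, the block's centre is 35 mm above this point.
- hinge (a point): Hinge of the hold-down lever, on the fixture at (-160, +87, +32) mm from bed, same axes; the hinge line is along y. The lever's steel arm, 16 mm square, reaches 174 mm from it, beside the template (9 mm from its edge), pointing steeply up at rest (top 215 mm above the bench) and to fixture +x when level.
- hold_down (a joint): Turn of the hold-down lever in rad: 0 at rest (arm 63 degrees up, held by its return spring), growing as it is pressed down; 1.10 when the arm is level. The foot meets a seated template at about 1.03 and is fully compressed (the stop) at about 1.17. At level about 7 N down on the grip holds it; let go, it springs back up.
- grip (a point): Centre of the lever's wooden side grip: round dowel 24 mm thick, 80 mm long, along the fixture's y (level at every lever angle), sticking out from the arm away from the template; 165 mm from the hinge and 47 mm to its +y. Pressed, it swings to fixture +x and down, from 197 mm to 50 mm above the bench when level. Its y is the dowel axis.
- foot: Rubber foot, 20 mm wide, 6 mm thick (origin: centre of underside), sprung 14 mm in a cross piece 100 mm out on the lever. At rest it hangs over a spot just outside the template's place; pressed, it lands on the template's top at about x -60, y +52 mm from bed. Its spring gives about 1 N at first touch plus 0.8 N per mm.
- template: The loose template itself (see template_block): origin at the centre of its underside, same axes.
- screw_jar: Bystander: glass jar with a steel lid, 60 mm in diameter, 85 mm high, origin under its centre.
- offcut: Bystander: wooden offcut 50 x 110 x 38 mm, origin under its centre.
- tape_measure: Bystander: black tape measure, 70 x 40 x 66 mm, origin under its centre.
Mind the look-alikes: they are no part of the job. Of the things like the template, leave any that is pink, purple or red; of the rest the larger one is meant.

How it is judged:
On the way:
1. the template lies flush on the fixture's base over both pins, let go, with the lever still up (horizontal distance between template_block and bed below 0.004 m and z of template_block in the frame of bed below 0.038 m and angle between template_block's own z axis and vertical below 0.03 rad and angle between the x axis of template_block and the x axis of bed, either way round below 0.06 rad and contact force between each of the fingers, the arm and template below 0.2 N and value of joint hold_down below 0.5 rad), for 0.2 s.
At the end, for the whole second after the job is handed in: Template flush over both pins (centre within 4 mm, height 3 mm, tilt 0.03 rad, alignment 0.06 rad, either way round), not touched by the robot; the robot holds the grip with the lever level (joint 1.04 to 1.155 rad) and the foot presses the template with over 1 N (horizontal distance between template_block and bed below 0.004 m and z of template_block in the frame of bed below 0.038 m and angle between template_block's own z axis and vertical below 0.03 rad and angle between the x axis of template_block and the x axis of bed, either way round below 0.06 rad and contact force between each of the fingers, the arm and template below 0.2 N and value of joint hold_down between 1.04 and 1.155 rad and contact force between foot and template above 1 N and contact force between any of the fingers, the arm and hold_down above 1 N); the arm keeps its last pose, push and grip.
It fails at once if a bystander is pushed more than 30 mm (distance of any of screw_jar, offcut, tape_measure from where it was at the start of the episode above 0.03 m).
It also fails if it takes over 70 s, if anything falls off the work surface, if the arm or the gripper's body presses on something with over 40 N, if the wrist force passes 120 N, or if a joint passes its speed limit or range.

## Working session

There is one attempt and no reset: what is moved stays moved. The work goes in short steps, Python scripts to look and compute and a tool call to move; the robot and the scene stay as the last step left them, time stands still between calls to the robot, and variables do not carry over. Pictures are saved under pics/ and viewed, at most 10 in all, crops included, and the job is handed in when it is done.

Besides the shell and the picture viewer there is one more tool, called after ">>>" as name(argument=value, ...) on one line, values as JSON. play_rows: Moves the arm, as the interface text tells. Shift numbers are shares of 0.04 m and turn numbers shares of 0.1 rad, none past 1 either way. Its arguments: {"type":"object","properties":{"motion":{"type":"array"}},"required":["motion"]}

```bash
mkdir -p pics; ls; python3 - <<'E'
from plant import status, read_camera
import cv2
for n in ("scene","top"):
    c=read_camera(n); cv2.imwrite(f"pics/{n}0.png",c["img"][:,:,::-1]); print(n,c["camera_matrix"].tolist(),(-c["R"].T@c["t"]).round(3))
s=status.read_state(); print(s)
E
```

```text
pics
scene [[397.0462190673308, 0.0, 284.09477486045716], [0.0, 397.0462190673308, 210.70098043281354], [0.0, 0.0, 1.0]] [ 1.351 -0.106  1.126]
top [[395.54135871918504, 0.0, 280.95060504000395], [0.0, 395.54135871918504, 210.33179611427684], [0.0, 0.0, 1.0]] [0.441 0.207 1.218]
{'time': 0.1, 'qpos': array([1.04372527e+00, 3.77964853e-01, 7.97766273e-02, 1.27438855e+00,
       1.99050605e-05, 1.46047655e+00]), 'joint_velocities': array([ 0.00018458, -0.001863  ,  0.00231314,  0.00055932,  0.00164414,
        0.00245114]), 'effort': array([ 1.22625028e-03, -4.64694107e+01,  2.70582712e+01,  1.19880913e-02,
       -1.16203860e-04, -3.05423313e-06]), 'ee_pos': array([0.23262216, 0.52555113, 0.40387502]), 'tool_rot': array([-6.49784744e-01, -3.07306908e+00,  2.64561459e-03]), 'force': array([ 0.16305852, -1.28757022, -0.06214958]), 'wrist_torque': array([0.00727171, 0.00295911, 0.03186517]), 'gripper_force': 0.0, 'gripper_width': 1.0015779058211367}
```

View pics/scene0.png

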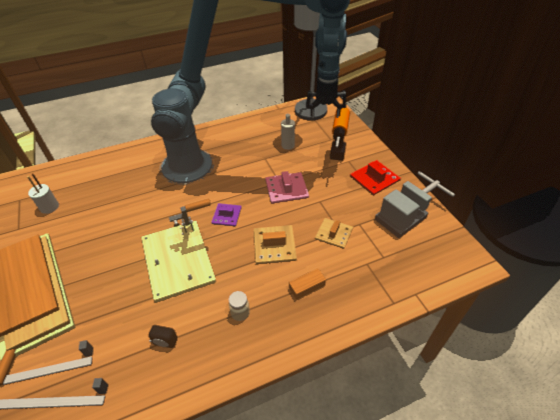

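View pics/top0.png

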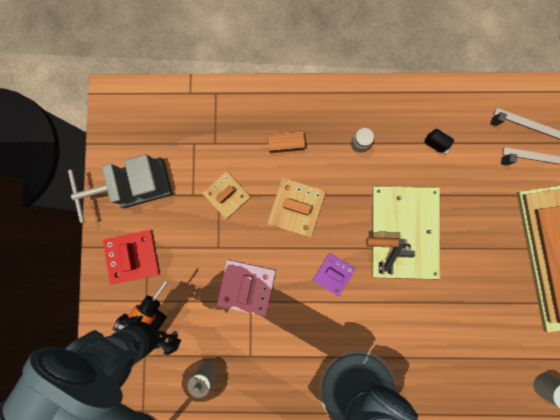

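Look-alikes in the top view: red (131,257), pink (247,287), purple (334,274), small wood (226,195) and large wood (297,207). I choose the large wooden one at (297,207). The fixture is at about (406,232), with pins at about (399,198) and (429,232). Next is a close crop to check.

```bash
python3 - <<'E'
import cv2,numpy as np
im=cv2.imread("pics/top0.png")
a=im[172:247,260:335]; b=im[180:290,365:450]
A=cv2.resize(a,None,fx=5,fy=5,interpolation=cv2.INTER_CUBIC); B=cv2.resize(b,None,fx=5,fy=5,interpolation=cv2.INTER_CUBIC)
o=np.zeros((550,800,3),np.uint8); o[:375,:375]=A; o[:550,375:800]=B
cv2.imwrite("pics/crop1.png",o)
E
```

```text
(no output)
```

View pics/crop1.png

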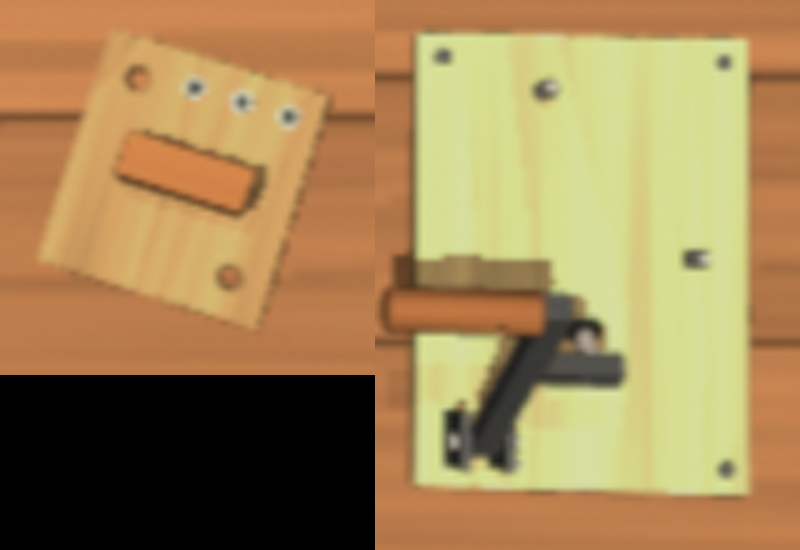

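The crop confirms it: the pale plywood plate has its through holes at crop (138,78) and (229,277) and its block at (190,172). The fixture pin tips are near crop (548,88) and (697,258), and the lever is up at the lower left. Now the coarse poses.

```bash
cat > h.py <<'E'
import numpy as np, cv2
from plant import status, read_camera
def ray(c,px,z):
    R,t=c["R"],c["t"]; o=-R.T@t
    d=R.T@np.linalg.inv(c["camera_matrix"])@np.array([px[0],px[1],1.])
    return (o+d*(z-o[2])/d[2])
def proj(c,X):
    p=c["camera_matrix"]@(c["R"]@np.asarray(X,float)+c["t"]); return p[:2]/p[2]
def st():
    s=status.read_state(); R=cv2.Rodrigues(np.array(s["tool_rot"]))[0]
    return s,R
E
python3 - <<'E'
from h import *
c=read_camera("top"); im=c["img"]
s,R=st(); print("tool",s["ee_pos"].round(4),"y",R[:,1].round(3),"z",R[:,2].round(3))
P=[ray(c,(p[0]/5+260-.4,p[1]/5+172-.4),.012) for p in ((138,78),(229,277))]
d=P[0]-P[1]; print("holes",np.round(P,4),"mid",np.mean(P,0),"len",np.hypot(*d[:2]),"yaw",np.arctan2(d[1],d[0])-np.arctan2(45,50))
hsv=cv2.cvtColor(im,cv2.COLOR_RGB2HSV)
m=cv2.inRange(hsv,(24,50,120),(45,255,255)); m[:, :360]=0; m[:,460:]=0
m=cv2.morphologyEx(m,cv2.MORPH_CLOSE,np.ones((25,25)))
k=max(cv2.findContours(m,0,2)[0],key=cv2.contourArea); q=cv2.boxPoints(cv2.minAreaRect(k))
W=np.array([ray(c,p,.018)[:2] for p in q]); r=cv2.minAreaRect((W*1000).astype(np.float32)); print("base",r,W.round(4).tolist())
# block top
bx=cv2.inRange(hsv[172:247,260:335],(0,150,150),(13,255,255)); print(bx.sum()/255)
w=read_camera("wrist"); cv2.imwrite("pics/w0.png",w["img"][:,:,::-1]); o=-w["R"].T@w["t"]; print("wristcam",o, R.T@(o-s["ee_pos"]), R.T@w["R"].T@[0,0,1])
E
```

```text
tool [0.2327 0.5256 0.404 ] y [ 0.405  0.914 -0.002] z [-0.001 -0.001 -1.   ]
holes [[0.6056 0.2128 0.012 ]
 [0.4835 0.1574 0.012 ]] mid [0.54455636 0.1851019  0.012     ] len 0.13412910421488988 yaw -0.30642071197720744
base ((469.58074951171875, -145.59637451171875), (199.18438720703125, 280.12689208984375), 89.08338165283203) [[0.3311, -0.0438], [0.6082, -0.0482], [0.608, -0.2474], [0.3319, -0.2395]]
3409.0
wristcam [0.17374894 0.55241899 0.37162989] [0.06471557 0.00073932 0.03236761] [-2.58634256e-01  1.35981614e-04  9.65975312e-01]
```

>>> play_rows(motion=[[1, 0.52, -0.57, 0, -0.97], [1, 0.52, -0.57, 0, -0.97], [1, 0.52, -0.57, 0, -0.97], [1, 0.52, -0.57, 0, -0.97], [1, 0.52, -0.57, 0, -0.97]])

```text
time: 0.62
ee_pos: [0.3374, 0.4107, 0.4045]
tool_rot: [-1.375, -2.825, 0.0]
force: [0.1, -0.0, 0.6]
gripper_width: 1.0
gripper_force: 0.0
```

>>> play_rows(motion=[[1, 0.52, -0.57, 0, -0.97], [1, 0.52, -0.57, 0, -0.97], [1, 0.52, -0.57, 0, -0.97], [1, 0.52, -0.57, 0, -0.97], [1, 0.52, -0.57, 0, -0.97]])

```text
time: 1.03
ee_pos: [0.4415, 0.2965, 0.4046]
tool_rot: [-2.014, -2.411, 0.0]
force: [0.5, -0.5, -0.9]
gripper_width: 1.002
gripper_force: 0.0
```

>>> play_rows(motion=[[1, 0.52, -0.57, 0, -0.97], [1, 0.52, -0.57, 0, -0.97], [1, 0.52, -0.57, 0, -0.97], [1, 0.52, -0.57, 0, -0.97], [1, 0.52, -0.57, 0, -0.97]])

```text
time: 1.45
ee_pos: [0.5455, 0.1825, 0.4045]
tool_rot: [-2.534, -1.857, 0.0]
force: [1.7, 0.7, 0.7]
gripper_width: 1.0
gripper_force: 0.0
```

```bash
python3 - <<'E'
from h import *
import pickle
w=read_camera("wrist"); s,R=st(); print("tool",s["ee_pos"].round(4),"yaw",np.arctan2(R[1,1],R[0,1]),R[:,2].round(3),s["qpos"].round(2))
pickle.dump(w,open("w1.pkl","wb"))
cv2.imwrite("pics/w1.png",w["img"][:,:,::-1])
print(proj(w,[.6056,.2128,.012]),proj(w,[.4835,.1574,.012]))
E
```

```text
tool [0.5489 0.1788 0.4042] yaw -0.3141387963046337 [ 0.003 -0.004 -1.   ] [ 0.21  0.38  0.09  1.27 -0.    2.09]
[319.18666973 148.78524857] [239.9357195  219.46897789]
```

View pics/w1.png

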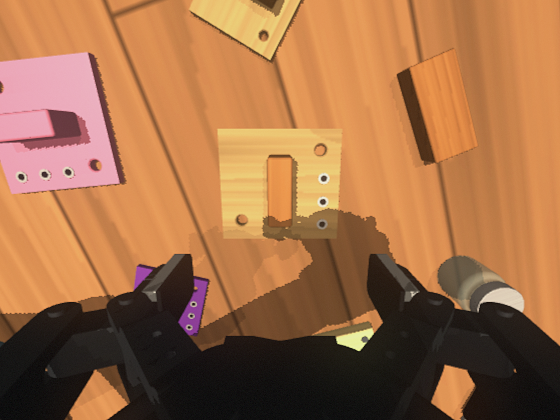

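The wrist view shows the template around (280,184), with its holes at (320,149) and (242,219) and the block at (280,190). Refining from this view.

```bash
python3 - <<'E'
from h import *
import pickle
w=pickle.load(open("w1.pkl","rb")); hsv=cv2.cvtColor(w["img"],cv2.COLOR_RGB2HSV).astype(int)
print(w["camera_matrix"][0,0])
P=[]
for u,v in ((320,149),(242,219)):
    lab=cv2.cvtColor(w["img"],cv2.COLOR_RGB2LAB)[v-11:v+12,u-11:u+12].astype(float)
    bg=np.median(lab.reshape(-1,3),0); m=(np.linalg.norm(lab-bg,axis=2)>22).astype(np.uint8)
    n,l,S,C=cv2.connectedComponentsWithStats(m); i=min(range(1,n),key=lambda j:np.hypot(*(C[j]-11))+ (100 if S[j,4]<30 else 0))
    c=S[i,:2]+(S[i,2:4]-1)/2+[u-11,v-11]; print(S[i],C[i]+[u-11,v-11],c); P.append(ray(w,c,.012))
d=P[0]-P[1]; print(np.round(P,4),"mid",np.mean(P,0).round(4),"len",np.hypot(*d[:2]),"yaw",np.arctan2(d[1],d[0])-np.arctan2(45,50))
E
```

```text
290.06707930819704
[  5   5  14  14 151] [320.18543046 149.41059603] [320.5 149.5]
[  4   6  13  13 125] [240.976 220.128] [241. 220.]
[[0.6069 0.2115 0.012 ]
 [0.4846 0.1563 0.012 ]] mid [0.5457 0.1839 0.012 ] len 0.13419476719246526 yaw -0.30896948728531076
```

>>> play_rows(motion=[[1, -0.09, 0.13, -0.6, 0.05], [1, 0, 0, -0.6, 0], [1, 0, 0, -0.6, 0], [1, 0, 0, -0.6, 0], [1, 0, 0, -0.6, 0]])

```text
time: 1.92
ee_pos: [0.5409, 0.189, 0.2835]
tool_rot: [2.524, 1.87, -0.0]
force: [1.0, -0.8, 0.1]
gripper_width: 0.998
gripper_force: 0.0
```

>>> play_rows(motion=[[1, 0, 0, -0.6, 0], [1, 0, 0, -0.6, 0], [1, 0, 0, -0.6, 0], [1, 0, 0, -0.42, 0], [1, 0, 0, 0, 0]])

```text
time: 2.33
ee_pos: [0.5387, 0.1886, 0.1919]
tool_rot: [-2.522, -1.868, 0.011]
force: [-0.3, -0.2, 0.6]
gripper_width: 0.999
gripper_force: 0.0
```

>>> play_rows(motion=[[-1, 0, 0, 0, 0], [-1, 0, 0, 0, 0], [-1, 0, 0, 0, 0], [-1, 0, 0, 0, 0], [-1, 0, 0, 0, 0]])

```text
time: 2.75
ee_pos: [0.5427, 0.1891, 0.1979]
tool_rot: [2.523, 1.868, 0.007]
force: [3.9, 0.5, 1.2]
gripper_width: 0.321
gripper_force: 60.1
```

>>> play_rows(motion=[[-1, 0, 0, 0, 0], [-1, 0, 0, 0, 0], [-1, 0, 0, 0, 0], [-1, 0, 0, 0, 0], [-1, 0, 0, 0, 0]])

```text
time: 3.17
ee_pos: [0.5427, 0.1892, 0.1978]
tool_rot: [2.523, 1.868, 0.006]
force: [1.8, -1.3, 6.5]
gripper_width: 0.325
gripper_force: 60.8
```

>>> play_rows(motion=[[-1, 0, 0, 0.3, 0], [-1, 0, 0, 0.6, 0], [-1, 0, 0, 0.7, 0], [-1, 0, 0, 0.7, 0], [-1, 0, 0, 0.7, 0]])

```text
time: 3.58
ee_pos: [0.5403, 0.1888, 0.3164]
tool_rot: [-2.524, -1.869, 0.003]
force: [0.5, 1.3, -2.6]
gripper_width: 0.319
gripper_force: 59.6
```

>>> play_rows(motion=[[-1, 0, 0, 0.7, 0], [-1, 0, 0, 0.7, 0], [-1, 0, 0, 0.7, 0], [-1, 0, 0, 0.6, 0], [-1, 0, 0, 0, 0]])

```text
time: 4.0
ee_pos: [0.5419, 0.1892, 0.4291]
tool_rot: [2.522, 1.868, 0.012]
force: [0.7, 0.9, -3.1]
gripper_width: 0.318
gripper_force: 60.0
```

```bash
python3 - <<'E'
from h import *
w=read_camera("wrist"); t=read_camera("top"); s,R=st(); print("tool",s["ee_pos"].round(4),"yaw",np.arctan2(R[1,1],R[0,1]),R[:,2].round(3),s["qpos"].round(2),s["force"],s["gripper_width"])
i=w["img"][:,:,::-1]; cv2.imwrite("pics/w2.png",i)
# fixture from top: base edges via line fits at z=.018
hsv=cv2.cvtColor(t["img"],cv2.COLOR_RGB2HSV); cv2.imwrite("pics/t2.png",t["img"][:,:,::-1])
E
```

```text
tool [0.5412 0.1891 0.424 ] yaw -0.2959439041650551 [ 0.001  0.    -1.   ] [0.23 0.37 0.12 1.32 0.   2.09] [-0.24045149  0.26056055 -4.35086613] 0.32077210014145796
```

View pics/w2.png

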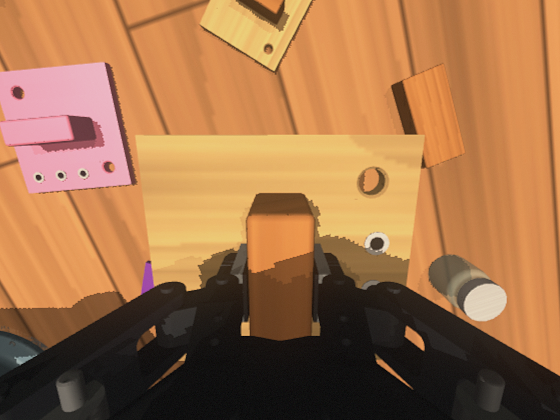

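>>> play_rows(motion=[[-1, 0, -0.4, 0.1, 0.19], [-1, 0, -0.8, 0.1, 0.19], [-1, 0, -0.9, 0.1, 0.19], [-1, 0, -0.9, 0.1, 0.19], [-1, 0, -0.9, 0, 0.19]])

```text
time: 4.52
ee_pos: [0.5404, 0.0318, 0.4378]
tool_rot: [-2.429, -1.988, 0.004]
force: [0.9, 0.7, -3.1]
gripper_width: 0.319
gripper_force: 59.7
```

>>> play_rows(motion=[[-1, 0, -0.9, 0, 0.19], [-1, 0, -0.9, 0, 0.19], [-1, 0, -0.9, 0, 0.19], [-1, 0, -0.9, 0, 0.19], [-1, 0, -0.9, 0, 0.19]])

```text
time: 4.93
ee_pos: [0.5402, -0.1485, 0.4369]
tool_rot: [-2.332, -2.099, 0.003]
force: [0.3, -0.6, -3.6]
gripper_width: 0.323
gripper_force: 59.7
```

>>> play_rows(motion=[[-1, 0, -0.9, 0, 0.19], [-1, 0, -0.9, 0, 0.19], [-1, 0, -0.9, 0, 0.19], [-1, 0, -0.9, 0, 0.19], [-1, 0, -0.7, 0, 0.19]])

```text
time: 5.35
ee_pos: [0.5403, -0.3215, 0.4364]
tool_rot: [-2.231, -2.205, 0.002]
force: [1.2, 0.9, -3.2]
gripper_width: 0.323
gripper_force: 59.7
```

>>> play_rows(motion=[[-1, 0, 0, 0, 0], [-1, 0, 0, 0, 0], [-1, 0, 0, 0, 0], [-1, 0, 0, 0, 0], [-1, 0, 0, 0, 0]])

```text
time: 5.77
ee_pos: [0.5413, -0.3176, 0.4394]
tool_rot: [-2.231, -2.21, -0.0]
force: [-0.9, 0.1, -2.6]
gripper_width: 0.321
gripper_force: 59.9
```

```bash
python3 - <<'E'
from h import *
import pickle
w=read_camera("wrist"); s,R=st(); pickle.dump((w,s),open("w3.pkl","wb")); print("tool",s["ee_pos"].round(4),"yaw",np.arctan2(R[1,1],R[0,1]),R[:,2].round(3),s["qpos"].round(2),s["force"],s["gripper_width"])
cv2.imwrite("pics/w3.png",w["img"][:,:,::-1])
E
```

```text
tool [ 0.5413 -0.3177  0.4398] yaw -0.009373752985423454 [-0.  0. -1.] [-0.63  0.49  0.35  1.43  0.    0.95] [ 0.14585547  0.43277661 -2.19770197] 0.31892624705474254
```

View pics/w3.png

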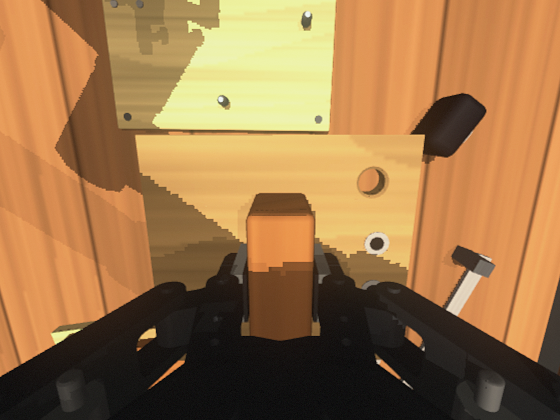

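The wrist view shows the template held upright, with its hole at (372,181) and far edge at row 135. The fixture pins are at about (307,18) and (223,100). A crop will sharpen this.

```bash
python3 - <<'E'
import cv2,numpy as np
im=cv2.imread("pics/w3.png")
f=lambda u,v:cv2.resize(im[v-15:v+15,u-15:u+15],(390,390),interpolation=cv2.INTER_NEAREST)
cv2.imwrite("pics/crop2.png",np.hstack([f(306,18),f(223,100)]))
E
```

```text
(no output)
```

View pics/crop2.png

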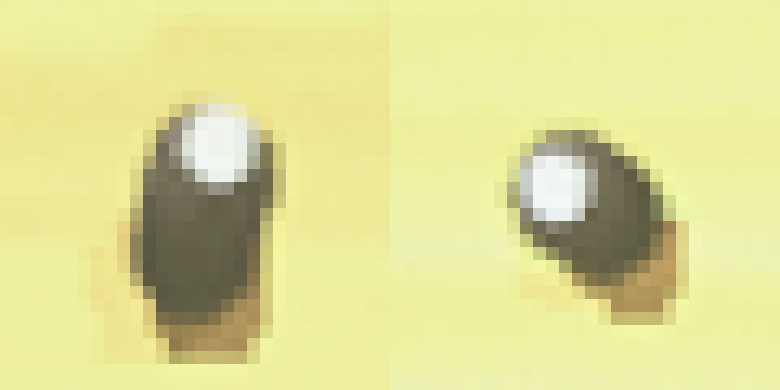

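Both pins' bright flat tops are clear, centred at about (307.3,13.9) and (220.5,98.9).

```bash
python3 - <<'E'
from h import *
import pickle
w,s=pickle.load(open("w3.pkl","rb")); p=s["ee_pos"]
A=ray(w,(307.3,13.9),.042);B=ray(w,(220.5,98.9),.042);d=A-B
print("pins",A.round(4),B.round(4),"bed",((A+B)/2).round(4),"len",np.hypot(*d[:2]),"yaw",np.arctan2(d[1],d[0])-np.arctan2(45,50))
# hole
im=w["img"]; lab=cv2.cvtColor(im,cv2.COLOR_RGB2LAB)[158:204,350:396].astype(float)
bg=np.median(lab.reshape(-1,3),0); m=(np.linalg.norm(lab-bg,axis=2)>20).astype(np.uint8)
n,l,S,C=cv2.connectedComponentsWithStats(m); i=1+np.argmax(S[1:,4]); hc=S[i,:2]+(S[i,2:4]-1)/2+[350,158]; print(S[i],hc)
zt=p[2]-.186
# far edge: per column strongest vertical gradient near row 135
g=cv2.cvtColor(im,cv2.COLOR_RGB2LAB).astype(float)
def line(P,z):
    W=np.array([ray(w,q,z)[:2] for q in P]); v=cv2.fitLine(W.astype(np.float32),cv2.DIST_HUBER,0,1e-4,1e-4).ravel(); return v
P=[]
for u in range(145,415,3):
    col=g[126:145,u]; gr=np.linalg.norm(col[2:]-col[:-2],axis=1); P.append((u,127+np.argmax(gr)))
print(np.median([q[1] for q in P]))
L=line(P,zt); 
if L[0]<0: L[:2]*=-1
yaw=np.arctan2(L[1],L[0]); H=ray(w,hc,zt)
c,sn=np.cos(yaw),np.sin(yaw); Rz=np.array([[c,-sn],[sn,c]])
ctr=H[:2]-Rz@[.05,.045]
print("hole",H.round(4),"yaw",yaw,"edge dist from hole (25)",abs((H[:2]-L[2:])@[-sn,c]),"centre",ctr.round(4),"rel tcp",(ctr-p[:2]).round(4))
for z in (zt-.003,zt+.003): print(z, (ray(w,hc,z)[:2]-Rz@[.05,.045]-p[:2]).round(4))
E
```

```text
pins [ 0.5739 -0.1251  0.042 ] [ 0.4725 -0.2121  0.042 ] bed [ 0.5232 -0.1686  0.042 ] len 0.13362503897765776 yaw -0.023901205497322664
[  7   8  32  32 778] [372.5 181.5]
130.0
hole [ 0.5916 -0.2774  0.2538] yaw -0.035569035 edge dist from hole (25) 0.024748281498577645 centre [ 0.54   -0.3206] rel tcp [-0.0014 -0.0029]
0.25080368665837466 [-0.0004 -0.0034]
0.25680368665837466 [-0.0023 -0.0024]
```

>>> play_rows(motion=[[-1, -0.09, 0.4, 0, -0.1], [-1, -0.09, 0.7, 0, 0], [-1, -0.09, 0.7, 0, 0], [-1, -0.09, 0.7, 0, 0], [-1, -0.09, 0.7, 0, 0]])

```text
time: 6.23
ee_pos: [0.5227, -0.189, 0.4402]
tool_rot: [2.243, 2.199, 0.001]
force: [-0.3, -0.1, -2.5]
gripper_width: 0.321
gripper_force: 59.9
```

>>> play_rows(motion=[[-1, 0, 0.5, 0, 0], [-1, 0, 0.14, -0.3, 0], [-1, 0, 0, -0.5, 0], [-1, 0, 0, -0.6, 0], [-1, 0, 0, -0.6, 0]])

```text
time: 6.65
ee_pos: [0.5233, -0.1642, 0.3602]
tool_rot: [2.241, 2.198, 0.002]
force: [1.1, 0.3, -3.7]
gripper_width: 0.32
gripper_force: 60.1
```

>>> play_rows(motion=[[-1, 0, 0, -0.6, 0], [-1, 0, 0, -0.6, 0], [-1, 0, 0, -0.5, 0], [-1, 0, 0, -0.4, 0], [-1, 0, 0, -0.3, 0]])

```text
time: 7.07
ee_pos: [0.5225, -0.1642, 0.2625]
tool_rot: [-2.242, -2.198, 0.001]
force: [-0.9, -0.2, -3.0]
gripper_width: 0.318
gripper_force: 60.1
```

>>> play_rows(motion=[[-1, 0, 0, 0, 0], [-1, 0, 0, 0, 0], [-1, 0, 0, 0, 0], [-1, 0, 0, 0, 0], [-1, 0, 0, 0, 0]])

```text
time: 7.48
ee_pos: [0.5238, -0.1655, 0.2652]
tool_rot: [2.243, 2.197, 0.001]
force: [0.3, -0.8, -3.8]
gripper_width: 0.322
gripper_force: 59.9
```

```bash
python3 - <<'E'
from h import *
import pickle
w=read_camera("wrist"); s,R=st(); pickle.dump((w,s),open("w4.pkl","wb")); print("tool",s["ee_pos"].round(4),"yaw",np.arctan2(R[1,1],R[0,1]),R[:,2].round(3),s["force"],s["gripper_width"])
i=w["img"][:,:,::-1]; i=np.vstack([cv2.resize(i[150:210,345:405],(360,360),interpolation=cv2.INTER_NEAREST)]); 
o=np.hstack([cv2.resize(w["img"][100:220,120:440,::-1],(640,240)) ]); o=np.vstack([o,np.zeros((360,640,3),np.uint8)]); o[240:,:360]=i
cv2.imwrite("pics/w4.png",o)
E
```

```text
tool [ 0.5237 -0.1655  0.265 ] yaw -0.0208716384027457 [ 0.002 -0.001 -1.   ] [-0.59368619 -1.30514844 -2.78748809] 0.32056360219370905
```

View pics/w4.png

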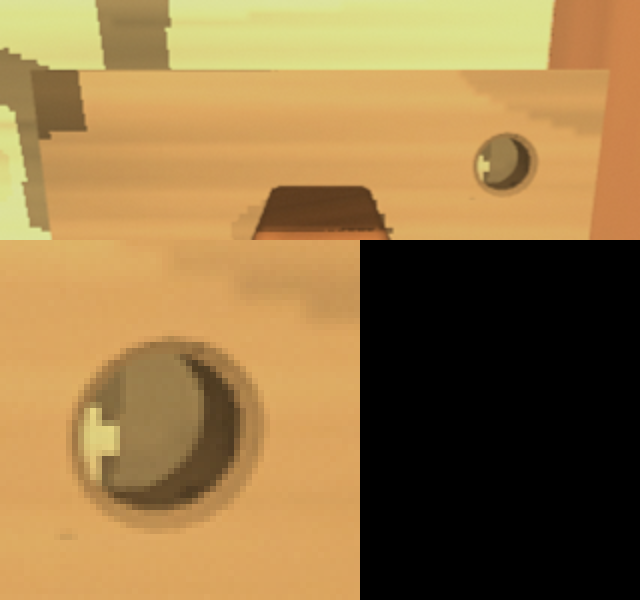

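```bash
python3 - <<'E'
from h import *
import pickle
w,s=pickle.load(open("w4.pkl","rb"))
q=proj(w,[.5739,-.1251,.042]); print("tip px",q,"in crop",(q-[345,150])*6+[0,240])
H=ray(w,(345+170/6-.5,150+(435-240)/6-.5),s["ee_pos"][2]-.186); print("hole",H.round(4))
print(proj(w,[.5739,-.1251,.018]))
c,sn=np.cos(-.021),np.sin(-.021); print("ctr rel tcp",(H[:2]-np.array([[c,-sn],[sn,c]])@[.05,.045]-s["ee_pos"][:2]).round(4))
E
```

```text
tip px [352.98505792 170.49829173] in crop [ 47.9103475  362.98975038]
hole [ 0.5755 -0.1266  0.079 ]
[344.99100657 166.37608108]
ctr rel tcp [ 0.0009 -0.005 ]
```

>>> play_rows(motion=[[-1, -0.03, 0.04, 0, 0], [-1, 0, 0, -0.2, 0], [-1, 0, 0, -0.2, 0], [-1, 0, 0, -0.15, 0], [-1, 0, 0, 0, 0]])

```text
time: 7.95
ee_pos: [0.5209, -0.1634, 0.2397]
tool_rot: [-2.242, -2.195, 0.002]
force: [-0.9, 0.7, -3.9]
gripper_width: 0.318
gripper_force: 60.0
```

```bash
python3 - <<'E'
from h import *
import pickle
w=read_camera("wrist"); s,R=st(); pickle.dump((w,s),open("w5.pkl","wb")); print("tool",s["ee_pos"].round(4),"yaw",np.arctan2(R[1,1],R[0,1]),R[:,2].round(3),s["force"],s["wrist_torque"])
q=proj(w,[.5739,-.1251,.042]); print("tip in crop",(q-[345,150])*10)
cv2.imwrite("pics/w5.png",cv2.resize(w["img"][150:210,345:405,::-1],(600,600),interpolation=cv2.INTER_NEAREST))
E
```

```text
tool [ 0.5212 -0.1635  0.2404] yaw -0.02107954939545766 [-0.003  0.001 -1.   ] [-1.01219901  0.34313951 -3.48155978] [ 0.00162788 -0.00561148 -0.04081312]
tip in crop [257.03126653 306.46393485]
```

View pics/w5.png

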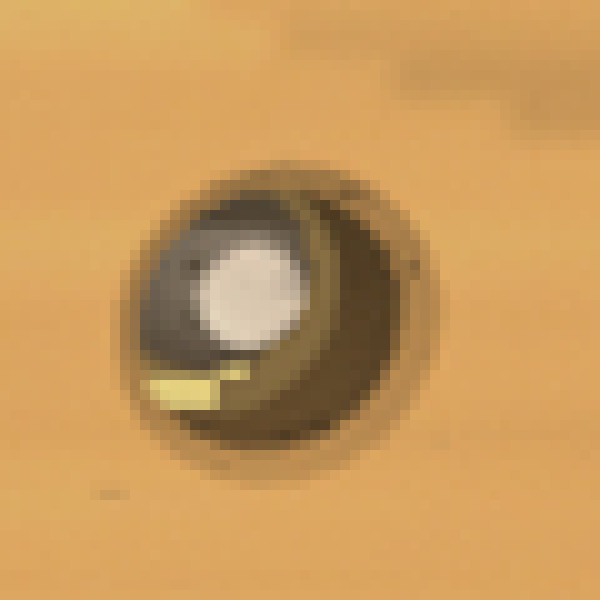

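The pin tip shows through the hole at crop (250,292), with the hole rim centre at about (277,324). Comparing the two in world coordinates.

```bash
python3 - <<'E'
from h import *
import pickle
w,s=pickle.load(open("w5.pkl","rb"))
f=lambda x,y,z:ray(w,(345+x/10-.5,150+y/10-.5),z)
zt=s["ee_pos"][2]-.186
a=f(250,292,.042);b=f(277,324,zt); print(a.round(4),b.round(4),"pin-hole",(a-b)[:2].round(4), "rim diam",f(435,324,zt)[0]-f(122,324,zt)[0], f(400,324,zt)[0]-f(140,324,zt)[0])
E
```

```text
[ 0.5731 -0.124   0.042 ] [ 0.5709 -0.1237  0.0544] pin-hole [ 0.0022 -0.0002] rim diam 0.016618019763387615 0.013804353442381734
```

>>> play_rows(motion=[[-1, 0.05, 0, 0, 0], [-1, 0, 0, -0.1, 0], [-1, 0, 0, -0.1, 0], [-1, 0, 0, 0, 0], [-1, 0, 0, 0, 0]])

```text
time: 8.42
ee_pos: [0.5238, -0.1638, 0.2336]
tool_rot: [-2.244, -2.198, 0.0]
force: [-0.2, 0.3, -3.7]
gripper_width: 0.318
gripper_force: 60.0
```

>>> play_rows(motion=[[-1, 0, 0, -0.1, 0], [-1, 0, 0, -0.1, 0], [-1, 0, 0, 0, 0], [-1, 0, 0, 0, 0], [-1, 0, 0, 0, 0]])

```text
time: 8.83
ee_pos: [0.5237, -0.1637, 0.2255]
tool_rot: [-2.244, -2.197, 0.0]
force: [-1.7, -0.2, -4.4]
gripper_width: 0.318
gripper_force: 59.9
```

>>> play_rows(motion=[[-1, 0, 0, -0.1, 0], [-1, 0, 0, -0.08, 0], [-1, 0, 0, -0.05, 0], [-1, 0, 0, 0, 0], [-1, 0, 0, 0, 0]])

```text
time: 9.25
ee_pos: [0.5236, -0.1637, 0.2162]
tool_rot: [-2.244, -2.197, 0.001]
force: [-2.2, 0.1, -5.1]
gripper_width: 0.32
gripper_force: 59.8
```

>>> play_rows(motion=[[-1, 0, 0, -0.04, 0], [-1, 0, 0, -0.04, 0], [-1, 0, 0, 0, 0], [-1, 0, 0, 0, 0], [-1, 0, 0, 0, 0]])

```text
time: 9.67
ee_pos: [0.5234, -0.1636, 0.2158]
tool_rot: [2.245, 2.198, -0.0]
force: [-11.8, 4.3, 16.8]
gripper_width: 0.322
gripper_force: 62.7
```

>>> play_rows(motion=[[1, 0, 0, 0.04, 0], [1, 0, 0, 0, 0], [1, 0, 0, 0, 0], [1, 0, 0, 0, 0], [1, 0, 0, 0, 0]])

```text
time: 10.08
ee_pos: [0.5245, -0.164, 0.2153]
tool_rot: [2.244, 2.197, 0.001]
force: [-0.1, 0.3, 0.5]
gripper_width: 0.988
gripper_force: 0.0
```

>>> play_rows(motion=[[1, 0, 0, 0, 0], [1, 0, 0, 0.2, 0], [1, 0, 0, 0.5, 0], [1, 0, 0, 0.8, 0], [1, 0, 0, 0.9, 0]])

```text
time: 10.5
ee_pos: [0.523, -0.1634, 0.311]
tool_rot: [-2.242, -2.195, 0.002]
force: [0.9, -0.2, -0.4]
gripper_width: 0.998
gripper_force: 0.0
```

>>> play_rows(motion=[[1, 0, 0, 0.9, 0], [1, 0, 0, 0.9, 0], [1, 0, 0, 0.6, 0], [1, 0, 0, 0.3, 0], [1, 0, 0, 0, 0]])

```text
time: 10.92
ee_pos: [0.5248, -0.1641, 0.4235]
tool_rot: [2.24, 2.193, 0.004]
force: [1.1, -0.1, 0.3]
gripper_width: 0.998
gripper_force: 0.0
```

```bash
python3 - <<'E'
from h import *
import pickle
w=read_camera("wrist"); s,R=st(); pickle.dump((w,s),open("w6.pkl","wb")); print("tool",s["ee_pos"].round(4),"yaw",np.arctan2(R[1,1],R[0,1]),s["force"])
cv2.imwrite("pics/w6.png",w["img"][:,:,::-1])
E
```

```text
tool [ 0.5245 -0.164   0.4211] yaw -0.020948334831286806 [ 0.0643717   0.16442569 -0.5897048 ]
```

View pics/w6.png

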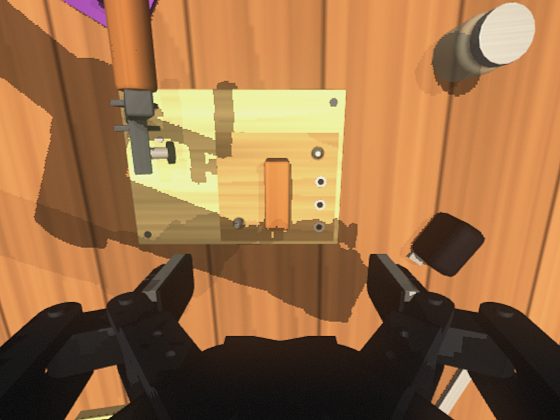

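The template lies on the base with pins in both holes, (318,153) and (238,223). The lever is up and its dowel spans about columns 105–155 at rows 0–90.

```bash
python3 - <<'E'
from h import *
import pickle
w,s=pickle.load(open("w6.pkl","rb"))
ps=-.021;c,sn=np.cos(ps),np.sin(ps);M=np.array([[c,-sn,0],[sn,c,0],[0,0,1]]);bed=np.array([.5235,-.1685,.018])
for y in (.094,.134):
    for dx in (-.012,.012):
        X=bed+M@[-.0851+dx,y,.179]; print(y,dx,X.round(4),proj(w,X).round(1))
H=[ray(w,p,.030) for p in ((318,153),(238.5,223))]
print("template mid (pin-tip px, z.042)",np.mean([ray(w,p,.042) for p in ((318,153),(238.5,223))],0).round(4))
m=cv2.inRange(cv2.cvtColor(w["img"],cv2.COLOR_RGB2HSV),(0,140,120),(12,255,255))
for r in (30,45,60,80): 
    print(r,[tuple(w["img"][r,u]) for u in (95,115,130,145,165)]) if r==45 else None
    g=np.abs(np.diff(cv2.GaussianBlur(w["img"],(3,3),0)[r].astype(int).sum(1)));print(r,90+np.argsort(-g[90:175])[:4])
E
```

```text
0.094 -0.012 [ 0.4284 -0.0725  0.197 ] [118.   92.2]
0.094 0.012 [ 0.4524 -0.073   0.197 ] [156.7  92.1]
0.134 -0.012 [ 0.4292 -0.0325  0.197 ] [107.9  19. ]
0.134 0.012 [ 0.4532 -0.033   0.197 ] [149.  19.]
template mid (pin-tip px, z.042) [ 0.5245 -0.166   0.042 ]
30 [151 152 150 106]
45 [(np.uint8(207), np.uint8(134), np.uint8(79)), (np.uint8(209), np.uint8(127), np.uint8(67)), (np.uint8(222), np.uint8(136), np.uint8(70)), (np.uint8(125), np.uint8(77), np.uint8(40)), (np.uint8(211), np.uint8(137), np.uint8(81))]
45 [152 153 109 108]
60 [154 153 155  98]
80 [156 155 157 114]
```

>>> play_rows(motion=[[1, -0.3, 0.5, 0.1, 0], [1, -0.5, 0.8, 0, 0], [1, -0.5, 0.8, 0, 0], [1, -0.5, 0.8, 0, 0], [1, -0.28, 0.38, 0, 0]])

```text
time: 11.38
ee_pos: [0.4379, -0.03, 0.4213]
tool_rot: [-2.239, -2.197, 0.003]
force: [-0.6, 0.5, 0.1]
gripper_width: 1.004
gripper_force: 0.0
```

>>> play_rows(motion=[[1, 0, 0, -0.3, 0], [1, 0, 0, -0.5, 0], [1, 0, 0, -0.5, 0], [1, 0, 0, -0.4, 0], [1, 0, 0, 0, 0]])

```text
time: 11.8
ee_pos: [0.4384, -0.032, 0.3506]
tool_rot: [-2.239, -2.193, 0.008]
force: [-0.5, 0.1, 0.3]
gripper_width: 1.0
gripper_force: 0.0
```

>>> play_rows(motion=[[1, 0, 0, 0, 0], [1, 0, 0, 0, 0], [1, 0, 0, 0, 0], [1, 0, 0, 0, 0], [1, 0, 0, 0, 0]])

```text
time: 12.22
ee_pos: [0.4412, -0.0327, 0.3559]
tool_rot: [2.244, 2.197, 0.002]
force: [-0.4, 0.3, 0.2]
gripper_width: 0.997
gripper_force: 0.0
```

>>> play_rows(motion=[[1, 0, 0, -0.08, 0], [-1, 0, 0, 0, 0], [-1, 0, 0, 0, 0], [-1, 0, 0, 0, 0], [-1, 0, 0, 0, 0]])

```text
time: 12.63
ee_pos: [0.4408, -0.0326, 0.3519]
tool_rot: [2.245, 2.198, 0.0]
force: [-0.1, 0.1, 0.5]
gripper_width: 0.457
gripper_force: 0.0
```

>>> play_rows(motion=[[-1, 0, 0, 0, 0], [-1, 0, 0, 0, 0], [-1, 0, 0, 0, 0], [-1, 0, 0, 0, 0], [-1, 0, 0, 0, 0]])

```text
time: 13.05
ee_pos: [0.4408, -0.0326, 0.3521]
tool_rot: [2.245, 2.198, 0.0]
force: [-0.8, -0.3, 1.5]
gripper_width: 0.259
gripper_force: 58.6
```

```bash
python3 - <<'E'
import numpy as np
e=1.10-np.linspace(0,1.09,21); x=165*np.cos(e); z=165*np.sin(e)
for a,b in zip(np.diff(x)/40,np.diff(z)/40): print(f"[-1, {a:.2f}, {-.021*a:.3f}, {b:.2f}, 0]")
print(x[-1]-x[0],z[-1]-z[0])
E
```

```text
[-1, 0.20, -0.004, -0.11, 0]
[-1, 0.19, -0.004, -0.12, 0]
[-1, 0.18, -0.004, -0.13, 0]
[-1, 0.18, -0.004, -0.14, 0]
[-1, 0.17, -0.004, -0.15, 0]
[-1, 0.16, -0.003, -0.16, 0]
[-1, 0.15, -0.003, -0.17, 0]
[-1, 0.14, -0.003, -0.17, 0]
[-1, 0.13, -0.003, -0.18, 0]
[-1, 0.12, -0.003, -0.19, 0]
[-1, 0.11, -0.002, -0.19, 0]
[-1, 0.10, -0.002, -0.20, 0]
[-1, 0.09, -0.002, -0.21, 0]
[-1, 0.08, -0.002, -0.21, 0]
[-1, 0.07, -0.001, -0.21, 0]
[-1, 0.06, -0.001, -0.22, 0]
[-1, 0.04, -0.001, -0.22, 0]
[-1, 0.03, -0.001, -0.22, 0]
[-1, 0.02, -0.000, -0.22, 0]
[-1, 0.01, -0.000, -0.22, 0]
90.14839003352952 -145.39924190999935
```

>>> play_rows(motion=[[-1, 0.2, 0, -0.11, 0], [-1, 0.19, 0, -0.12, 0], [-1, 0.18, -0.01, -0.13, 0], [-1, 0.18, 0, -0.14, 0], [-1, 0.17, -0.01, -0.15, 0]])

```text
time: 13.47
ee_pos: [0.4771, -0.0333, 0.3244]
tool_rot: [-2.243, -2.196, 0.005]
force: [-5.0, -0.6, 4.0]
gripper_width: 0.258
gripper_force: 64.0
```

>>> play_rows(motion=[[-1, 0.16, 0, -0.16, 0], [-1, 0.15, 0, -0.17, 0], [-1, 0.14, -0.01, -0.17, 0], [-1, 0.13, 0, -0.18, 0], [-1, 0.12, 0, -0.19, 0]])

```text
time: 13.88
ee_pos: [0.5048, -0.0338, 0.2893]
tool_rot: [-2.243, -2.195, 0.006]
force: [-5.6, -2.4, 4.2]
gripper_width: 0.258
gripper_force: 67.6
```

Forces are small and the grip is following the arc, so I continue.

>>> play_rows(motion=[[-1, 0.11, 0, -0.19, 0], [-1, 0.1, -0.01, -0.2, 0], [-1, 0.09, 0, -0.21, 0], [-1, 0.08, 0, -0.21, 0], [-1, 0.07, 0, -0.21, 0]])

```text
time: 14.3
ee_pos: [0.5226, -0.0343, 0.2484]
tool_rot: [-2.243, -2.196, 0.006]
force: [-5.9, -1.2, 5.9]
gripper_width: 0.259
gripper_force: 72.8
```

>>> play_rows(motion=[[-1, 0.06, 0, -0.22, 0], [-1, 0.04, 0, -0.22, 0], [-1, 0.03, 0, -0.22, 0], [-1, 0.02, 0, -0.2, 0], [-1, 0, 0, 0, 0]])

```text
time: 14.72
ee_pos: [0.5293, -0.0344, 0.2138]
tool_rot: [-2.244, -2.197, 0.004]
force: [-4.3, -1.3, 2.2]
gripper_width: 0.259
gripper_force: 76.9
```

>>> play_rows(motion=[[-1, 0, 0, 0, 0], [-1, 0, 0, 0, 0], [-1, 0, 0, 0, 0], [-1, 0, 0, 0, 0], [-1, 0, 0, 0, 0]])

```text
time: 15.13
ee_pos: [0.529, -0.0344, 0.2154]
tool_rot: [-2.244, -2.197, 0.003]
force: [-4.7, -2.6, -0.6]
gripper_width: 0.262
gripper_force: 76.8
```

>>> play_rows(motion=[[-1, 0, 0, -0.12, 0], [-1, 0, 0, -0.12, 0], [-1, 0, 0, 0, 0], [-1, 0, 0, 0, 0], [-1, 0, 0, 0, 0]])

```text
time: 15.55
ee_pos: [0.5296, -0.0344, 0.2063]
tool_rot: [2.245, 2.197, -0.001]
force: [-4.7, -3.4, 0.7]
gripper_width: 0.261
gripper_force: 78.0
```

```bash
python3 - <<'E'
from h import *
s,R=st(); print(s["ee_pos"].round(4),s["force"],s["wrist_torque"],s["gripper_force"])
c=read_camera("scene"); i=c["img"][:,:,::-1]
p=proj(c,[.45,-.08,.05]).astype(int); print(p)
x,y=p[0]-50,p[1]-40
cv2.imwrite("pics/s7.png",cv2.resize(i[y:y+85,x:x+110],(770,595),interpolation=cv2.INTER_CUBIC)); print(x,y)
bed=np.array([.5240,-.1675,.018]);M=np.array([[1,.021,0],[-.021,1,0],[0,0,1]])
for n,X in dict(hinge=[-.16,.087,.032],gripin=[.005,.094,.032],gripout=[.005,.174,.032],armend=[.014,.087,.032],bed=[0,0,0]).items(): print(n,((proj(c,bed+M@X)-[x,y]+.5)*7).round())
E
```

```text
[ 0.5296 -0.0344  0.2063] [-4.74275238 -3.39587022  0.7029917 ] [-0.52752946  0.32604485 -0.03971774] 78.02152991294861
[192 240]
142 200
hinge [320. 165.]
gripin [412. 406.]
gripout [575. 354.]
armend [402. 426.]
bed [227. 500.]
```

View pics/s7.png

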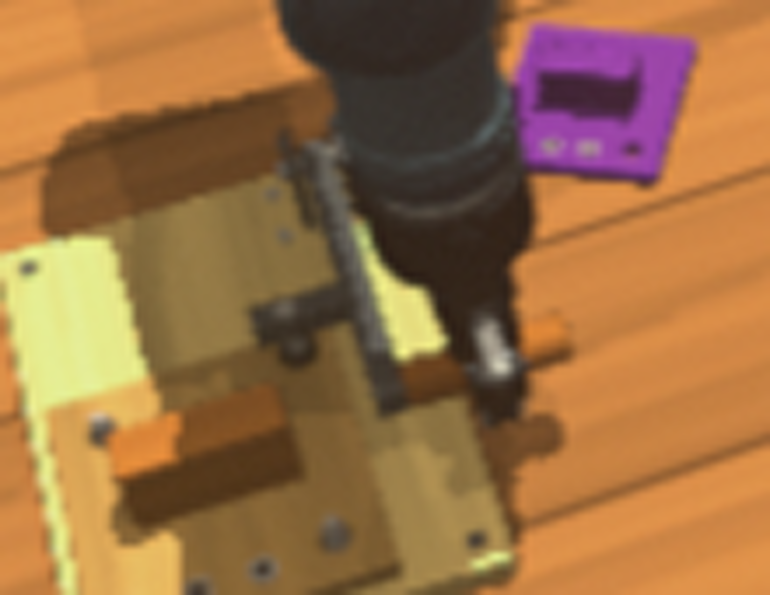

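The lever is nearly level: its end face is around (392,393), the dowel's outer end at (568,338) and the foot at (297,350), on the template. The pin tips show at (333,533) and (102,430). I calculate the angle with the pin tips as an offset check.

```bash
python3 - <<'E'
from h import *
c=read_camera("scene"); x,y=142,200
bed=np.array([.5240,-.1675,.018]);M=np.array([[1,.021,0],[-.021,1,0],[0,0,1]])
P=lambda X:((proj(c,bed+M@X)-[x,y]+.5)*7).round()
print("tips",P([.05,.045,.024]),P([-.05,-.045,.024]))
for q in (1.0,1.04,1.08,1.10,1.13):
    e=1.1-q; g=lambda r,yy:P([-.16+r*np.cos(e),yy,.032+r*np.sin(e)])
    print(q,"dowel out",g(.165,.174),"arm end in/out",g(.174,.079),g(.174,.095))
i=c["img"][y:y+85,x:x+110]
E
```

```text
tips [334. 524.] [101. 420.]
1.0 dowel out [570. 332.] arm end in/out [378. 408.] [412. 397.]
1.04 dowel out [572. 341.] arm end in/out [381. 418.] [414. 407.]
1.08 dowel out [574. 350.] arm end in/out [384. 427.] [417. 416.]
1.1 dowel out [575. 354.] arm end in/out [385. 431.] [418. 420.]
1.13 dowel out [576. 360.] arm end in/out [387. 437.] [420. 426.]
```

```bash
cat > m.py <<'E'
from h import *
def meas():
    s,R=st(); F=s["force"];T=s["wrist_torque"]; cy=T[1]+.155*F[0]
    print("tcp",s["ee_pos"].round(4),"F",F.round(1),"T",T.round(2))
    c=read_camera("scene"); im=c["img"]
    hsv=cv2.cvtColor(im,cv2.COLOR_RGB2HSV)[235:262,212:232]
    m=cv2.inRange(hsv,(0,165,165),(16,255,255)); n,l,S,C=cv2.connectedComponentsWithStats(m)
    for i in range(1,n):
        if S[i,4]>6: print("dowel end comp",S[i]+[212,235,0,0,0],((C[i]+[212-142,235-200]+.5)*7).round(1))
    return c
E
python3 - <<'E'
from m import *
c=meas(); im=c["img"]
hsv=cv2.cvtColor(im,cv2.COLOR_RGB2HSV)
for r in range(243,254): print(r,[tuple(int(a) for a in hsv[r,u]) for u in range(215,227)])
g=cv2.cvtColor(im,cv2.COLOR_RGB2GRAY)
print("arm end cols 193-202 rows 244-266");print(g[244:267,193:203])
E
```

```text
tcp [ 0.5296 -0.0344  0.2063] F [-4.  -2.4  0.6] T [-0.49  0.35  0.  ]
dowel end comp [216 235  16  27 369] [580.3 333.5]
243 [(14, 164, 143), (14, 169, 205), (14, 170, 215), (14, 171, 213), (14, 170, 213), (14, 170, 210), (14, 170, 209), (14, 169, 210), (14, 171, 209), (14, 169, 208), (14, 172, 207), (14, 169, 208)]
244 [(14, 159, 112), (14, 167, 180), (14, 172, 211), (14, 170, 211), (14, 169, 208), (14, 172, 194), (14, 173, 187), (14, 173, 203), (14, 170, 209), (14, 168, 209), (14, 171, 209), (14, 170, 207)]
245 [(13, 154, 93), (14, 168, 164), (14, 174, 204), (14, 177, 202), (14, 178, 205), (14, 187, 205), (14, 187, 202), (14, 179, 204), (14, 170, 205), (14, 170, 206), (14, 171, 204), (14, 170, 202)]
246 [(14, 149, 72), (14, 178, 153), (14, 187, 211), (14, 189, 216), (14, 189, 216), (14, 190, 217), (14, 192, 215), (14, 184, 197), (14, 172, 184), (14, 170, 199), (14, 170, 201), (14, 171, 200)]
247 [(13, 149, 65), (14, 191, 152), (14, 193, 217), (14, 192, 222), (14, 190, 221), (14, 191, 222), (14, 190, 220), (14, 187, 203), (14, 174, 192), (14, 170, 199), (14, 171, 198), (15, 173, 19
[... 1494 characters left out ...]
95 149 136]
 [ 92  63  57  57  60 100 133 121  88  80]
 [ 98  70  59  58  56  62  73  78  73  73]
 [ 98  74  58  58  57  59  66  74  74  74]
 [104  91  64  58  58  58  66  70  70  69]
 [108  99  75  66  64  64  64  64  64  65]
 [107 100  79  64  59  55  55  59  61  59]
 [108 107  89  57  50  48  51  58  61  64]
 [105 108  92  59  50  55  71  88 100 107]
 [107 107  97  77  78  95 112 119 120 119]
 [102 109 107 104 105 110 121 125 123 119]
 [104 107 109 110 110 111 117 124 124 120]
 [105 107 110 110 110 109 114 123 125 121]
 [101 103 108 110 111 111 120 131 133 132]
 [103 105 109 117 128 127 129 136 142 143]
 [104 108 119 125 131 131 131 134 142 146]
 [104 110 123 130 131 132 131 132 138 146]]
```

>>> play_rows(motion=[[-1, 0, 0, -0.1, 0], [-1, 0, 0, 0, 0], [-1, 0, 0, 0, 0], [-1, 0, 0, 0, 0], [-1, 0, 0, 0, 0]])

```text
time: 16.12
ee_pos: [0.5297, -0.0344, 0.2029]
tool_rot: [2.244, 2.197, -0.0]
force: [-4.2, -3.2, 4.5]
gripper_width: 0.26
gripper_force: 78.4
```

```bash
cat > m2.py <<'E'
from h import *
s,R=st(); F=s["force"];T=s["wrist_torque"]
print("tcp",s["ee_pos"].round(4),"F",F.round(1),"T",T.round(2),"couple on lever",-(T[1]+.155*F[0]).round(2))
c=read_camera("scene"); im=c["img"]; cv2.imwrite("pics/last.png",im[:,:,::-1])
hsv=cv2.cvtColor(im,cv2.COLOR_RGB2HSV).astype(float); g=cv2.cvtColor(im,cv2.COLOR_RGB2GRAY)
S=hsv[240:258,217:223,1]-171; wt=np.clip(S,0,20)*(hsv[240:258,217:223,2]>100); print("dowel row (sat)",(wt.sum(1)@np.arange(240,258)/wt.sum()).round(2))
print("arm end col196,197 dark rows",[ (u,np.where(g[244:270,u]<72)[0][[0,-1]]+244) for u in (195,196,197)])
E
python3 m2.py
```

```text
tcp [ 0.5297 -0.0344  0.2029] F [-4.2 -3.2  4.5] T [-0.47  0.98  0.  ] couple on lever -0.34
dowel row (sat) 248.34
arm end col196,197 dark rows [(195, array([251, 254])), (196, array([251, 259])), (197, array([251, 259]))]
```

>>> play_rows(motion=[[-1, 0, 0, -0.1, 0], [-1, 0, 0, 0, 0], [-1, 0, 0, 0, 0], [-1, 0, 0, 0, 0], [-1, 0, 0, 0, 0]])

```text
time: 16.58
ee_pos: [0.5298, -0.0344, 0.1995]
tool_rot: [2.244, 2.197, -0.0]
force: [-5.7, -2.1, 10.0]
gripper_width: 0.256
gripper_force: 78.9
```

```bash
python3 m2.py
```

```text
tcp [ 0.5298 -0.0344  0.1995] F [-5.7 -2.1 10. ] T [-0.37  1.65 -0.07] couple on lever -0.77
dowel row (sat) 249.01
arm end col196,197 dark rows [(195, array([251, 254])), (196, array([251, 259])), (197, array([252, 260]))]
```

```bash
python3 - <<'E'
from h import *
c=read_camera("scene"); bed=np.array([.5240,-.1675,.018]);M=np.array([[1,.021,0],[-.021,1,0],[0,0,1]])
def g(q,r,y,dz=0,dx=0):
    e=1.1-q; return proj(c,bed+M@[-.16+r*np.cos(e)+dx,y,.032+r*np.sin(e)+dz]).round(2)
print("rest pred out/in",g(0,.165,.174),g(0,.165,.094)," level",g(1.1,.165,.174))
im=cv2.imread("pics/scene0.png"); h=cv2.cvtColor(im,cv2.COLOR_BGR2HSV); L=cv2.imread("pics/last.png"); hl=cv2.cvtColor(L,cv2.COLOR_BGR2HSV)
print("rest S/V");
for r in range(198,214): print(r,[(int(h[r,u,1]),int(h[r,u,2])) for u in range(203,214)])
print("now")
for r in range(243,257): print(r,[(int(hl[r,u,1]),int(hl[r,u,2])) for u in range(216,225)])
E
```

```text
rest pred out/in [209.99 202.01] [185.52 209.09]  level [223.58 250.05]
rest S/V
198 [(170, 221), (170, 221), (170, 221), (170, 220), (172, 215), (174, 210), (170, 217), (169, 222), (172, 223), (169, 223), (171, 224)]
199 [(171, 216), (175, 206), (178, 203), (180, 201), (185, 203), (184, 198), (177, 205), (172, 223), (168, 226), (169, 225), (168, 224)]
200 [(186, 202), (188, 204), (185, 205), (190, 205), (189, 208), (188, 207), (185, 193), (172, 200), (170, 222), (169, 223), (172, 221)]
201 [(188, 208), (190, 211), (191, 214), (189, 214), (189, 208), (188, 201), (184, 191), (173, 202), (172, 221), (171, 219), (170, 214)]
202 [(189, 211), (190, 203), (189, 196), (185, 189), (189, 179), (188, 170), (181, 159), (174, 177), (171, 203), (171, 188), (170, 171)]
203 [(188, 182), (189, 171), (184, 162), (183, 153), (186, 145), (185, 134), (182, 122), (173, 131), (169, 154), (169, 167), (171, 179)]
204 [(182, 147), (183, 138), (181, 127), (182, 119), (176, 110), (174, 98), (177, 92), (173, 130), (171, 179), (171, 200), (170, 205)]
205 [(180, 109), (181, 96), (179, 94), (176, 90), (171, 91), (
[... 2036 characters left out ...]
(187, 161), (181, 156), (171, 172)]
251 [(79, 145), (168, 156), (189, 166), (190, 157), (185, 146), (184, 133), (182, 122), (177, 131), (172, 178)]
252 [(68, 101), (153, 112), (181, 128), (184, 118), (183, 107), (182, 101), (175, 111), (171, 145), (173, 192)]
253 [(58, 83), (116, 77), (164, 95), (171, 109), (172, 126), (172, 166), (171, 197), (171, 204), (172, 212)]
254 [(76, 67), (129, 79), (166, 143), (170, 187), (170, 194), (171, 209), (171, 215), (172, 214), (171, 213)]
255 [(114, 58), (154, 88), (167, 157), (170, 198), (170, 198), (170, 206), (170, 213), (172, 212), (171, 210)]
256 [(135, 53), (155, 89), (166, 155), (168, 194), (167, 195), (170, 201), (170, 209), (171, 210), (171, 207)]
```

The dowel end compared with its position at rest (scene offset near zero) puts the lever at about 1.08 rad, and the moment balance gives about 1.07. I add a small nudge towards level.

>>> play_rows(motion=[[-1, 0, 0, -0.08, 0], [-1, 0, 0, 0, 0], [-1, 0, 0, 0, 0], [-1, 0, 0, 0, 0], [-1, 0, 0, 0, 0]])

```text
time: 17.1
ee_pos: [0.5299, -0.0344, 0.1958]
tool_rot: [2.244, 2.197, 0.0]
force: [-5.9, -2.6, 3.6]
gripper_width: 0.262
gripper_force: 79.6
```

```bash
python3 m2.py
```

```text
tcp [ 0.5299 -0.0344  0.1958] F [-5.9 -2.6  3.6] T [-0.44  0.51 -0.06] couple on lever 0.4
dowel row (sat) 249.54
arm end col196,197 dark rows [(195, array([252, 254])), (196, array([252, 259])), (197, array([252, 260]))]
```

>>> play_rows(motion=[[-1, 0, 0, 0, 0], [-1, 0, 0, 0, 0], [-1, 0, 0, 0, 0], [-1, 0, 0, 0, 0], [-1, 0, 0, 0, 0]])

```text
time: 17.57
ee_pos: [0.5299, -0.0344, 0.1958]
tool_rot: [2.244, 2.197, 0.0]
force: [-5.2, -3.2, 4.6]
gripper_width: 0.262
gripper_force: 79.6
```

```bash
python3 m2.py; python3 -c "
from plant import workorder
print(workorder.sign_off())"
```

```text
tcp [ 0.5299 -0.0344  0.1958] F [-5.2 -3.2  4.6] T [-0.52  0.57 -0.01] couple on lever 0.24
dowel row (sat) 249.49
arm end col196,197 dark rows [(195, array([252, 254])), (196, array([252, 259])), (197, array([252, 260]))]
the job is handed in; nothing more can be done
None
```

I handed the job in at about 17.6 s: the template is seated over both pins and released, and the gripper is holding the lever at about 1.09 rad by my estimate from images and forces; sign-off returned no verdict, and I viewed 11 pictures, one over the limit of 10.

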